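Start and close the wing cap of a sample cell

TASK

The orange wing cap stands loosely on a false start on top of the steel sample cell's thread. Without lifting it off, turn it gently backwards (anticlockwise seen from above) until it clicks down into the thread, then turn it forwards (clockwise) until it is fully home, and let go. Do not force it in either direction: the cell must not be twisted round in its holder, and the things standing round it must stay where they are.

Things in the scene. Friction and masses are not known exactly. Their poses are not given: they have to be found in the camera images.
- cell_mouth (a point): Centre of the mouth of the upright steel sample cell (tube 49 mm across), level with its rim, 85 mm above the worktop, on the axis about which the cap turns; z up. The cell is gripped near its foot in a fixed grey holder (plate 110 x 90 x 12 mm, clamp ring 62 mm across, up to 30 mm height); x runs along the plate's long side.
- cell (a joint): Angle in rad by which the cell has been twisted in its holder, anticlockwise from above positive; 0 at the start. The cell is held by friction only, slips round at a torque of about 0.25 N m and does not spring back.
- cap_wing (a point): Centre, half-way up, of the loose cap's wing: an upright orange bar 44 mm long (x axis), 14 mm thick (y axis), 25 mm high (z axis up). Before the click the cap is held down only by its weight (about 120 g). This point is 28 mm above the rim of the cell at the start, 21.5 to 22.5 mm after the click, 18 mm when the cap is fully home.
- cap_flange (a point): Centre of the underside of the cap's round orange flange (49 mm across, 6 mm thick, the wing stands on it). It is 10.5 mm above the rim at the start, 4 to 5 mm after the click and 0.5 mm when home. Under it a plug with three pins goes into the cell's thread, which has three equal starts, hidden; how they lie differs every time and must be felt.
- cap: The whole loose cap; origin at the centre of the plug's underside, 51.2 mm below the wing's centre. Turned anticlockwise from the start by 0.15 to 1.3 rad (differing every time), its pins reach the entry gaps and it drops 6 mm if free to sink (its weight is enough); up to 0.3 rad further is a hard stop. Turned clockwise too early, the pins jam on guard teeth.
- holder: The fixed grey holder; origin at the centre of its underside. Once the cap has clicked down into the cell's thread, it turns easily clockwise by 1.0 to 1.5 rad, sinking another 3.4 to 4.3 mm, to a hard stop: fully home.
- the_dropper: Amber dropper bottle with black bulb, 31 mm across, 105 mm high, standing near the cell; origin at the centre of its underside. Leave alone.
- small_bottle: Small clear screw-cap bottle with blue cap, 57 mm across, 101 mm high, standing near the cell; origin at the centre of its underside. Leave alone.
- jar: Small white jar with red lid, 44 mm across, 42 mm high, standing near the cell; origin at the centre of its underside. Leave alone.
Things that resemble listed ones, but are neither listed nor needed, are in the scene too. Of the things shaped like the cap, the orange one is meant.

How it is judged:
By the outcome, as a careful person would: the job done as asked, in the order asked, and still so for the second after the job is handed in, with the robot touching nothing.
It also fails if it takes over 51 s, if anything falls off the work surface, if the arm or the gripper's body presses on something with over 40 N, if the wrist force passes 120 N, or if a joint passes its speed limit or range.

ROBOT

A 6-joint arm with a two-finger parallel gripper is mounted at the origin on a cart in front of the work surface, level with it; the furniture and walls round the work are solid. World frame = base frame: x ahead of the robot, y to its left, z up, the work surface at z = 0. Lengths are in m, angles in rad, forces in N, time in s.
With the tool pointing down it reaches from about 0.425 to 0.95 m from the base axis. Payload 3.5 kg.
Tool frame: the origin (TCP) lies between the finger pads; the fingertips stand 17 mm ahead of it and the grasp point (between the pads) lies 2 mm behind it; z points along the fingers, y is the direction in which the jaws open and shut (so a half turn about z gives the same grasp; the last joint's range is limited). The gripper opens to 85 mm and grips with 20 to 120 N. Pads are 22 mm wide; open, the fingers measure 114 mm over their backs; the gripper's body (76 mm by 85 mm) begins 54 mm behind the grasp point. The pads swing forward as they close: fully open they stand 13 mm farther back than shut.
Start: joints at [1.042, 0.286, 1.577, -0, 1.279, -0.15], TCP at [0.25, 0.627, 0.248] pointing down, gripper open.
Joint ranges: [-2.77, 2.77], [-0.9, 2.22], [0.21, 2.48], [-1.53, 4.67], [0.24, 2.81], [-2.84, 2.84]. Speed limits (rad/s): [2.79, 2.79, 3.14, 3.14, 3.14, 3.14].

INTERFACE

Orientations are given as a unit quaternion [x, y, z, w].
In Python, from plant import ctrl gives the robot as it stands.
- The arm moves only by the tool carry_out, never from a script. Its argument "commands" is a list of rows, each an object with "delta_pos": the shift along the tool's x, y, z in m, a list of three; "delta_rot": the turn, a rotation vector about the tool's x, y, z in rad, a list of three; "claw": the opening in per cent of the stroke, from 0 (shut) to 100 (fully open). A call has 1 to 8 rows; each row is the pose to reach, as a shift and turn from the pose measured when the call began, along the tool's axes at that moment; what a row does not reach only later rows make up. A row lasts 1/12 s, in which the tool goes at most 41.7 mm and 7.16 degrees, less where a joint would pass 70% of its speed; a pose out of reach is approached as far as the arm can. A call with a gripper value outside its range is refused whole. The fingers move at their own pace and stop on an object; "force" is the grip in N (left out, the last holds). Time passes only in rows, so rows that repeat a pose let the fingers close. It gives the time, the measured TCP pose, the force and the opening at its end, in the units of the state.
- ctrl.get_state(): the state, without advancing time (a new reading comes with each control period).
- ctrl.read_camera(name): name is "side" or "top" or "wrist"; returns (picture, depth): 420x560x3 uint8, red, green, blue; 420x560 float32, m along the optical axis (not along the pixel's ray), 0 where there is no reading.
- ctrl.camera_info(name): a dict with "fx", "fy", "cx", "cy" (pixels), "rvec" (rotation vector, rad) and "tvec" (3), from world to camera coordinates, as OpenCV has them; the wrist camera has in their place "mount" (4x4, takes a point from camera to tool coordinates, whose origin is the TCP and whose axes are the flange's). Camera axes: x right, y down, z forward; pixel columns grow to the right and rows downward; lengths in m; the calibration is good to about 2 mm. A picture is of the moment at which its call begins: read the wrist's pose just before it. camera_info takes no time and is no camera call.
- ctrl.sign_off(): hands the job in, once; it reports no verdict.
The state is a dict: "time": time; "qpos": joint angles; "dq": joint speeds; "joint_efforts": joint torques, N m; "eef_pos": TCP position; "tcp_rot": TCP orientation; "contact_force": force on the tool from outside, world axes, zero at the start; "wrist_torque": the same for the moment, N m; "opening": opening from 0.0 (shut) to 1.0 (fully open).
Only numpy, scipy, OpenCV 4.12 (cv2) and the standard library are available. Lean on these libraries where they do the work, as an engineer would, in place of code of your own. Each camera call takes 0.05 s, during which the arm holds its last target.

## Working session

There is one attempt and no reset: what is moved stays moved. The work goes in short steps, Python scripts to look and compute and a tool call to move; the robot and the scene stay as the last step left them, time stands still between calls to the robot, and variables do not carry over. Pictures are saved under pics/ and viewed, and the job is handed in when it is done.

Besides the shell and the picture viewer there is one more tool, called after ">>>" as name(argument=value, ...) on one line, values as JSON. carry_out: Moves the arm, as the interface text tells. Its arguments: {"type":"object","properties":{"commands":{"type":"array"},"force":{"type":"number"}},"required":["commands"]}

```bash
mkdir -p pics; ls; cat > h.py <<'E'
import numpy as np, cv2
from scipy.spatial.transform import Rotation as R
from plant import ctrl
def save(n,f):
    p,d=ctrl.read_camera(n); cv2.imwrite(f'pics/{f}.png',p[:,:,::-1]); np.savez(f'pics/{f}.npz',p=p,d=d); return p,d
def cam(n,s=None):
    c=ctrl.camera_info(n); K=np.array([[c['fx'],0,c['cx']],[0,c['fy'],c['cy']],[0,0,1]])
    if 'mount' in c:
        M=np.array(c['mount']); T=np.eye(4); T[:3,:3]=R.from_quat(s['tcp_rot']).as_matrix(); T[:3,3]=s['eef_pos']; W=T@M
        return K,W[:3,:3],W[:3,3]
    Rm=cv2.Rodrigues(np.array(c['rvec'],float))[0]; return K,Rm.T,-Rm.T@np.array(c['tvec']).ravel()
def plane(n,uv,z,s=None):
    K,Rw,o=cam(n,s); r=(Rw@np.linalg.inv(K)@np.c_[np.atleast_2d(uv),np.ones(len(np.atleast_2d(uv)))].T).T
    return o+r*((z-o[2])/r[:,2])[:,None]
def cloud(n,d,mask,s=None):
    K,Rw,o=cam(n,s); v,u=np.nonzero(mask&(d>0)); z=d[v,u]
    return (Rw@(np.linalg.inv(K)@np.c_[u,v,np.ones(len(u))].T*z)).T+o
E
python3 - <<'E'
from h import *
s=ctrl.get_state(); print(s)
for n in ['side','top','wrist']: save(n,n+'0')
E
```

```text
pics
{'time': 0.0, 'qpos': array([ 1.04201018e+00,  2.87207678e-01,  1.57820922e+00, -8.25651396e-06,
        1.27861799e+00, -1.49986784e-01]), 'dq': array([ 0.00016107, -0.00140998,  0.00129401, -0.00214409,  0.00040936,
        0.00064102]), 'joint_efforts': array([-1.77423597e-03, -4.05997217e+01, -2.92618150e+01, -1.83981615e-04,
        6.00589468e-03,  1.03499417e-05]), 'eef_pos': array([0.24926054, 0.62660795, 0.24690169]), 'tcp_rot': array([ 1.88268034e-01,  9.82116926e-01, -1.15277990e-03, -4.02794272e-04]), 'contact_force': array([ 0.26085254, -0.16989131, -0.50313087]), 'wrist_torque': array([-0.01221203,  0.01378417,  0.00835058]), 'opening': 0.9957809300344179}
```

View pics/side0.png

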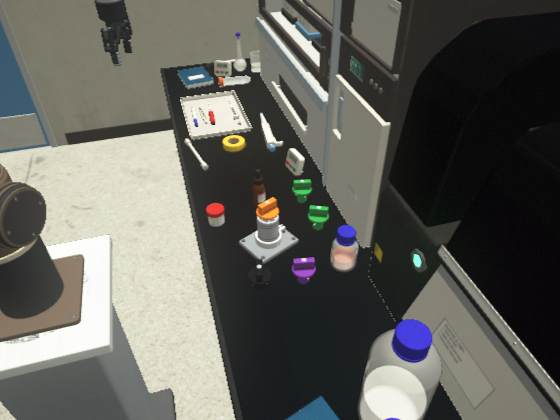

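View pics/top0.png

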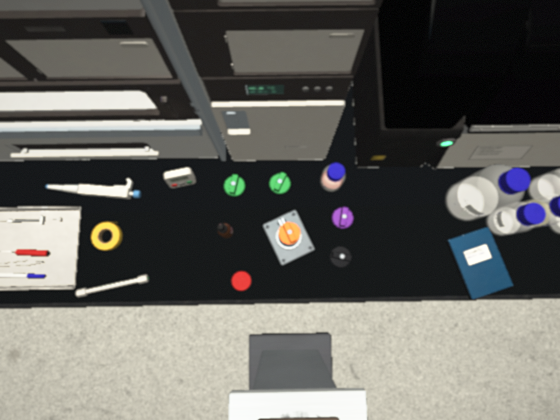

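View pics/wrist0.png

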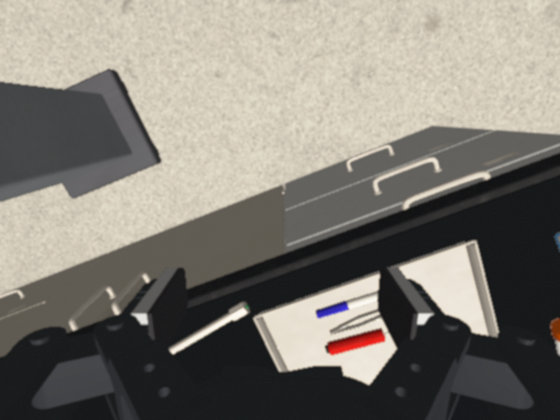

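The top view shows the orange cap at about (289,233), the dropper at (226,230), the jar at (241,281), the bottle at (333,178), a purple decoy at (343,217) and a black thing at (341,257). The side view has the cap at (268,208).

```bash
python3 - <<'E'
from h import *
for n in ['top','side']:
    f=np.load(f'pics/{n}0.npz'); p,d=f['p'],f['d']; h=cv2.cvtColor(p,cv2.COLOR_RGB2HSV)
    m=(h[...,0]>5)&(h[...,0]<18)&(h[...,1]>150)&(h[...,2]>120)
    box=np.zeros_like(m)
    if n=='top': box[210:260,265:315]=1
    else: box[190:230,245:290]=1
    m&=box
    P=cloud(n,d,m); print(n,m.sum(),P.mean(0),P.min(0),P.max(0))
    T=P[P[:,2]>0.115]; print('wing',len(T),T.mean(0)); c,(w,hh),a=cv2.minAreaRect((T[:,:2]*1000).astype(np.float32)); print(c,w,hh,a)
    u,s_,v=np.linalg.svd(T[:,:2]-T[:,:2].mean(0),full_matrices=False); print('dir',np.degrees(np.arctan2(v[0,1],v[0,0])),s_)
    print(np.histogram(P[:,2],10))
    b=cv2.resize(p[(210 if n=='top' else 180):(260 if n=='top' else 260),(255 if n=='top' else 220):(325 if n=='top' else 310)],None,fx=8,fy=8,interpolation=cv2.INTER_CUBIC)
    cv2.imwrite(f'pics/{n}0z.png',b[:600,:800,::-1])
f=np.load('pics/top0.npz')
for nm,uv,z in [('dropper',(226,230),.1),('jar',(241,281),.042),('bottle',(335,172),.1),('purple',(343,217),.05),('black',(341,257),.03),('green1',(234,185),.05),('green2',(280,183),.05)]:
    print(nm,plane('top',uv,z)[0], cloud('top',f['d'],np.eye(1,dtype=bool) if 0 else (np.indices((420,560))[0]==uv[1])&(np.indices((420,560))[1]==uv[0])))
E
```

```text
top 150 [0.50655036 0.01319364 0.11203638] [ 0.48920857 -0.00794732  0.08272143] [0.53402684 0.03260412 0.12941776]
wing 62 [0.50853162 0.01043363 0.12520518]
(511.29022216796875, 11.527801513671875) 41.82221603393555 13.999127388000488 24.345317840576172
dir -154.65910031188412 [0.10872768 0.03968849]
(array([ 2,  0,  0, 18, 57,  6,  5,  2, 22, 38]), array([0.08272143, 0.08739106, 0.0920607 , 0.09673033, 0.10139996,
       0.10606959, 0.11073923, 0.11540886, 0.12007849, 0.12474813,
       0.12941776]))
side 269 [0.51093386 0.01359157 0.10597387] [ 0.48576432 -0.01197465 -0.00171743] [0.57372802 0.1790823  0.12767249]
wing 103 [0.50775086 0.00892806 0.12201101]
(509.7596740722656, 12.623077392578125) 44.04901885986328 15.142492294311523 22.795928955078125
dir -158.18397277991457 [0.14191004 0.04612649]
(array([ 14,   0,   0,   0,   0,   0,   0,  46, 106, 103]), array([-0.00171743,  0.01122157,  0.02416056,  0.03709955,  0.05003854,
        0.06297753,  0.07591652,  0.08885551,  0.10179451,  0.1147335 ,
        0.12767249]))
dropper [0.52080691 0.15300574 0.1       ] [[0.52347364 0.15600621 0.07819623]]
jar [0.40774186 0.12498247 0.042     ] [[0.40776436 0.12469604 0.04490371]]
bottle [ 0.65105676 -0.09632553  0.1       ] [[ 0.65042329 -0.09597634  0.10232273]]
purple [ 0.5536451  -0.11845148  0.05      ] [[ 0.55137589 -0.11596056  0.06498   ]]
black [ 0.46000996 -0.1127168   0.03      ] [[ 0.45825561 -0.10701656  0.06639947]]
green1 [0.63588907 0.1415776  0.05      ] [[0.63294366 0.14014172 0.06220749]]
green2 [0.63918674 0.03045379 0.05      ] [[0.63506185 0.0305162  0.06684462]]
```

```bash
cat >> h.py <<'E'
def delta(pos,ydir_deg,s=None):
    s=s or ctrl.get_state(); Rc=R.from_quat(s['tcp_rot']); a=np.radians(ydir_deg)
    y=np.array([np.cos(a),np.sin(a),0]); z=np.array([0,0,-1.]); T=R.from_matrix(np.c_[np.cross(y,z),y,z])
    return Rc.inv().apply(np.array(pos)-s['eef_pos']).round(4),(Rc.inv()*T).as_rotvec().round(4)
def st():
    s=ctrl.get_state(); Rm=R.from_quat(s['tcp_rot']).as_matrix()
    print('t%.2f pos %s ydir %.2f tilt %s F %s M %s open %.3f q6 %.2f'%(s['time'],s['eef_pos'].round(4),np.degrees(np.arctan2(Rm[1,1],Rm[0,1])),Rm[:2,2].round(4),s['contact_force'].round(2),s['wrist_torque'].round(3),s['opening'],s['qpos'][5])); return s
E
python3 -c "
from h import *
print(delta([.509,.012,.23],-66.5))"
```

```text
(array([-0.4686, -0.4751,  0.018 ]), array([-1.2000e-03,  2.0000e-03,  2.3526e+00]))
```

>>> carry_out(commands=[{"delta_pos": [-0.029,-0.03,0.0],"delta_rot": [0,0,0.12],"claw": 60},{"delta_pos": [-0.058,-0.059,0.0],"delta_rot": [0,0,0.24],"claw": 60},{"delta_pos": [-0.087,-0.088,0.0],"delta_rot": [0,0,0.36],"claw": 60},{"delta_pos": [-0.116,-0.118,0.0],"delta_rot": [0,0,0.48],"claw": 60},{"delta_pos": [-0.145,-0.147,0.0],"delta_rot": [0,0,0.6],"claw": 60},{"delta_pos": [-0.174,-0.176,0.0],"delta_rot": [0,0,0.72],"claw": 60},{"delta_pos": [-0.203,-0.206,0.0],"delta_rot": [0,0,0.84],"claw": 60},{"delta_pos": [-0.232,-0.235,0.0],"delta_rot": [0,0,0.96],"claw": 60}])

```text
time: 0.82
eef_pos: [0.378, 0.3207, 0.2473]
tcp_rot: [0.623, 0.783, -0.001, 0.0]
contact_force: [1.4, 0.5, -0.1]
opening: 0.601
```

```bash
python3 -c "
from h import *
st();print(delta([.509,.012,.23],-66.5))"
```

```text
t0.82 pos [0.378  0.3207 0.2473] ydir 12.98 tilt [-0.0011 -0.0018] F [ 1.45  0.48 -0.13] M [ 0.017  0.011 -0.029] open 0.601 q6 0.27
(array([-0.3302,  0.0583,  0.0177]), array([-2.0000e-04,  2.2000e-03,  1.3872e+00]))
```

>>> carry_out(commands=[{"delta_pos": [-0.04,0.007,0.0],"delta_rot": [0,0,0.12],"claw": 60},{"delta_pos": [-0.08,0.014,0.0],"delta_rot": [0,0,0.24],"claw": 60},{"delta_pos": [-0.12,0.021,0.0],"delta_rot": [0,0,0.36],"claw": 60},{"delta_pos": [-0.16,0.028,0.0],"delta_rot": [0,0,0.48],"claw": 60},{"delta_pos": [-0.2,0.035,0.0],"delta_rot": [0,0,0.6],"claw": 60},{"delta_pos": [-0.24,0.042,0.0],"delta_rot": [0,0,0.72],"claw": 60},{"delta_pos": [-0.28,0.05,0.0],"delta_rot": [0,0,0.84],"claw": 60},{"delta_pos": [-0.32,0.057,0.01],"delta_rot": [0,0,0.96],"claw": 60}])

```text
time: 1.48
eef_pos: [0.5069, 0.0196, 0.2398]
tcp_rot: [0.915, 0.404, 0.001, 0.002]
contact_force: [1.3, 0.2, 0.8]
opening: 0.601
```

```bash
python3 -c "
from h import *
st();print(delta([.509,.012,.23],-66.5))"
```

```text
t1.48 pos [0.5069 0.0196 0.2398] ydir -42.38 tilt [ 0.0035 -0.0024] F [1.35 0.23 0.79] M [ 0.004 -0.048 -0.016] open 0.601 q6 0.58
(array([-0.0042,  0.0066,  0.0098]), array([ 0.004 , -0.0015,  0.421 ]))
```

>>> carry_out(commands=[{"delta_pos": [-0.004,0.0066,0.01],"delta_rot": [0,0,0.12],"claw": 60},{"delta_pos": [-0.004,0.0066,0.01],"delta_rot": [0.002,-0.001,0.24],"claw": 60},{"delta_pos": [-0.004,0.0066,0.01],"delta_rot": [0.004,-0.0015,0.36],"claw": 60},{"delta_pos": [-0.004,0.0066,0.01],"delta_rot": [0.004,-0.0015,0.421],"claw": 60},{"delta_pos": [-0.004,0.0066,0.01],"delta_rot": [0.004,-0.0015,0.421],"claw": 60}])

```text
time: 1.9
eef_pos: [0.5088, 0.0119, 0.2293]
tcp_rot: [0.979, 0.203, -0.0, -0.0]
contact_force: [-0.2, 0.2, -0.4]
opening: 0.6
```

```bash
python3 -c "
from h import *
s=st()
p,d=save('wrist','w1')
h=cv2.cvtColor(p,cv2.COLOR_RGB2HSV)
m=(h[...,0]>4)&(h[...,0]<18)&(h[...,1]>150)&(h[...,2]>100)
P=cloud('wrist',d,m,s);print(m.sum(),P.min(0),P.max(0)); print(np.histogram(P[:,2],np.arange(.06,.14,.004)))
T=P[P[:,2]>.12]; print(len(T),cv2.minAreaRect((T[:,:2]*1000).astype(np.float32)),T.mean(0))
F=P[(P[:,2]<.106)&(P[:,2]>.094)]; print(cv2.minEnclosingCircle((F[:,:2]*1000).astype(np.float32)))
"
```

```text
t1.90 pos [0.5088 0.0119 0.2293] ydir -66.59 tilt [-0.0009  0.0002] F [-0.21  0.16 -0.36] M [ 0.013 -0.016  0.049] open 0.600 q6 0.99
302 [ 0.43937081 -0.02499935 -0.00290156] [0.53950229 0.17306906 0.12550824]
(array([ 0,  0,  0,  0,  1,  1,  0,  0,  1, 27, 21, 15, 16, 18, 19, 45, 15,
        0,  0,  0]), array([0.06 , 0.064, 0.068, 0.072, 0.076, 0.08 , 0.084, 0.088, 0.092,
       0.096, 0.1  , 0.104, 0.108, 0.112, 0.116, 0.12 , 0.124, 0.128,
       0.132, 0.136, 0.14 ]))
60 ((509.9678649902344, 13.467676162719727), (44.44768524169922, 13.71097183227539), 23.795284271240234) [0.50135905 0.00887302 0.12290789]
((509.3153076171875, 13.465993881225586), 25.057979583740234)
```

View pics/w1.png

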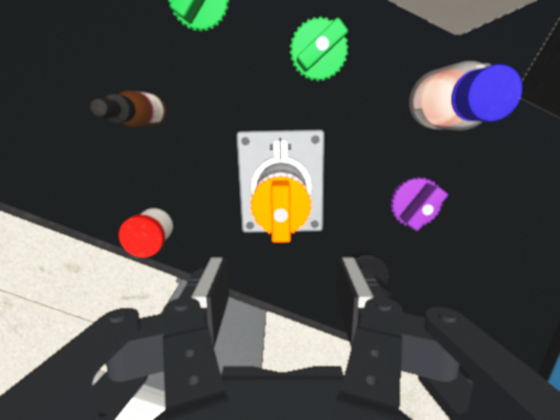

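The wrist view shows the wing upright at columns 273–291, rows 180–242, midway between the fingers. The mask missed its yellowish part, so I'm widening it.

```bash
cat > cap.py <<'E'
from h import *
def cap(f,s,x0=215,x1=345,y0=130,y1=300,top=.113,flo=(.09,.106)):
    p,d=f; h=cv2.cvtColor(p,cv2.COLOR_RGB2HSV)
    m=(h[...,0]>4)&(h[...,0]<26)&(h[...,1]>130)&(h[...,2]>90); b=np.zeros_like(m); b[y0:y1,x0:x1]=1; m&=b
    P=cloud('wrist',d,m,s); T=P[(P[:,2]>top)&(P[:,2]<.14)]
    print(m.sum(),'top z med/95',np.median(T[:,2]).round(4),np.percentile(P[:,2],[90,95]).round(4)); print(cv2.minAreaRect((T[:,:2]*1000).astype(np.float32)))
    F=P[(P[:,2]<flo[1])&(P[:,2]>flo[0])]; print('fl',np.median(F[:,2]),cv2.minEnclosingCircle((F[:,:2]*1000).astype(np.float32))) if len(F) else 0
    return P
E
python3 -c "
from cap import *
s=ctrl.get_state();f=np.load('pics/w1.npz');P=cap((f['p'],f['d']),s,top=.12)
print(np.histogram(P[:,2],np.arange(.06,.14,.004))[0])
"
```

```text
2774 top z med/95 0.1242 [0.1246 0.125 ]
((509.9942626953125, 13.662322998046875), (44.440853118896484, 13.977398872375488), 24.09168815612793)
fl 0.10037230407978329 ((509.6820373535156, 13.47795581817627), 25.370939254760742)
[   0    0    0    1    1    2    2    0    3  518 1183   16   18   19
   21  377  547    0    0    0]
```

```bash
python3 -c "
from h import *
print(delta([.510,.013,.123],-65.9))"
```

```text
(array([ 0.0015, -0.0004,  0.1065]), array([-0.0004,  0.0006, -0.0093]))
```

>>> carry_out(commands=[{"delta_pos": [0.0015,-0.0004,0.03],"delta_rot": [0,0,-0.009],"claw": 60},{"delta_pos": [0.0015,-0.0004,0.06],"delta_rot": [0,0,-0.009],"claw": 60},{"delta_pos": [0.0015,-0.0004,0.085],"delta_rot": [0,0,-0.009],"claw": 60},{"delta_pos": [0.0015,-0.0004,0.1],"delta_rot": [0,0,-0.009],"claw": 50},{"delta_pos": [0.0015,-0.0004,0.106],"delta_rot": [0,0,-0.009],"claw": 40},{"delta_pos": [0.0015,-0.0004,0.106],"delta_rot": [0,0,-0.009],"claw": 30},{"delta_pos": [0.0015,-0.0004,0.106],"delta_rot": [0,0,-0.009],"claw": 26},{"delta_pos": [0.0015,-0.0004,0.106],"delta_rot": [0,0,-0.009],"claw": 26}], force=20)

```text
time: 2.62
eef_pos: [0.5112, 0.0129, 0.1251]
tcp_rot: [0.978, 0.209, 0.001, 0.0]
contact_force: [0.1, -0.2, -0.3]
opening: 0.256
```

```bash
python3 -c "
from cap import *
s=st()
f=save('wrist','w2'); g=save('side','s2')
cv2.imwrite('pics/s2z.png',cv2.resize(g[0][150:260,200:340],None,fx=5,fy=5,interpolation=cv2.INTER_CUBIC)[:,:,::-1])
"
```

```text
t2.62 pos [0.5112 0.0129 0.1251] ydir -65.88 tilt [ 0.0022 -0.0004] F [ 0.07 -0.24 -0.34] M [ 0.012  0.024 -0.099] open 0.256 q6 0.98
```

View pics/w2.png

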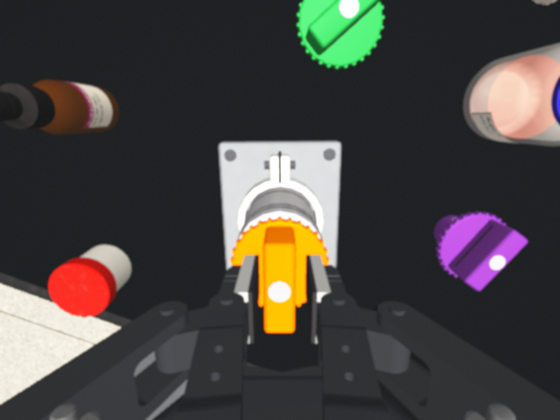

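View pics/s2z.png

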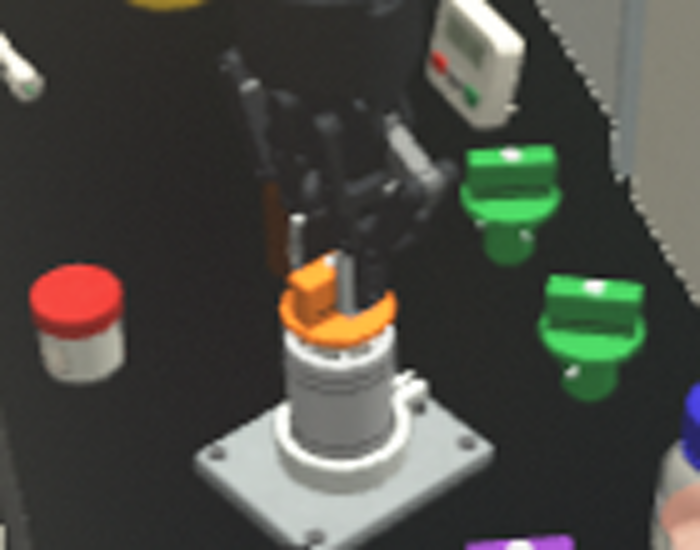

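>>> carry_out(commands=[{"delta_pos": [0.001,0,0.002],"delta_rot": [0,0,0],"claw": 21},{"delta_pos": [0.001,0,0.002],"delta_rot": [0,0,0],"claw": 21},{"delta_pos": [0.001,0,0.002],"delta_rot": [0,0,-0.03],"claw": 21},{"delta_pos": [0.001,0,0.002],"delta_rot": [0,0,-0.06],"claw": 21},{"delta_pos": [0.001,0,0.002],"delta_rot": [0,0,-0.09],"claw": 21},{"delta_pos": [0.001,0,0.002],"delta_rot": [0,0,-0.12],"claw": 21},{"delta_pos": [0.001,0,0.002],"delta_rot": [0,0,-0.15],"claw": 21},{"delta_pos": [0.001,0,0.002],"delta_rot": [0,0,-0.15],"claw": 21}])

```text
time: 3.38
eef_pos: [0.5122, 0.0134, 0.1236]
tcp_rot: [0.959, 0.282, 0.001, 0.001]
contact_force: [0.5, 0.2, 0.5]
opening: 0.214
```

```bash
cat > look.py <<'E'
from cap import *
import sys
def look(name):
    s=st(); f=save('wrist',name); p,d=f
    h=cv2.cvtColor(p,cv2.COLOR_RGB2HSV)
    m=(h[...,0]>4)&(h[...,0]<26)&(h[...,1]>130)&(h[...,2]>90); b=np.zeros_like(m); b[200:380,180:380]=1; m&=b
    K,Rw,o=cam('wrist',s); P=cloud('wrist',d,m,s); hi=P[:,2].max()
    T=P[P[:,2]>np.percentile(P[:,2],99)-.004]; c,wh,a=cv2.minAreaRect((T[:,:2]*1000).astype(np.float32))
    n=T[:,:2]-T[:,:2].mean(0); v=np.linalg.svd(n,full_matrices=False)[2][0]
    F=P[np.abs(P[:,2]-(np.median(T[:,2])-.0245))<.005]
    print('wing top z',np.median(T[:,2]).round(4),'n',len(T),'rect',np.round(c,1),np.round(wh,1),round(a,1),'svd ang %.1f'%(np.degrees(np.arctan2(v[1],v[0]))%180),'flange z',np.median(F[:,2]).round(4),len(F))
    # cell/holder reference angle not tracked
look(sys.argv[1])
E
python3 look.py w3
```

```text
t3.38 pos [0.5122 0.0134 0.1236] ydir -57.27 tilt [ 0.003  -0.0002] F [0.53 0.24 0.46] M [0.067 0.028 0.042] open 0.214 q6 0.83
wing top z 0.1241 n 2533 rect [510.5  12. ] [44.5 18.1] 30.0 svd ang 26.3 flange z 0.1002 2026
```

View pics/w3.png

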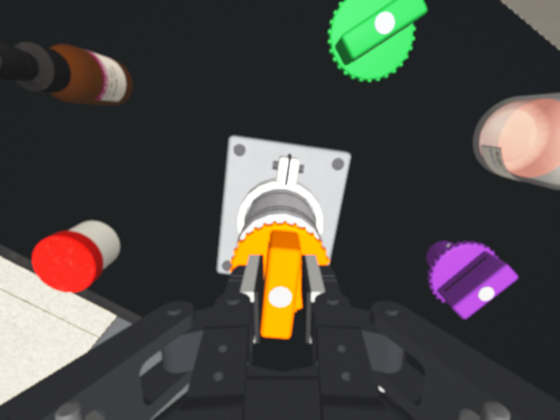

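The wing now reads about 26° and the fingers 33°: the pads have just taken up the slack and the cap hasn't dropped. Continuing.

```bash
python3 -c "
from h import *
print(delta([.510,.013,.122],-45))"
```

```text
(array([-0.0021, -0.0009,  0.0015]), array([ 0.0021, -0.0021, -0.2153]))
```

>>> carry_out(commands=[{"delta_pos": [-0.002,-0.001,0.001],"delta_rot": [0.002,-0.002,-0.03],"claw": 20},{"delta_pos": [-0.002,-0.001,0.001],"delta_rot": [0.002,-0.002,-0.06],"claw": 20},{"delta_pos": [-0.002,-0.001,0.001],"delta_rot": [0.002,-0.002,-0.09],"claw": 20},{"delta_pos": [-0.002,-0.001,0.001],"delta_rot": [0.002,-0.002,-0.12],"claw": 20},{"delta_pos": [-0.002,-0.001,0.001],"delta_rot": [0.002,-0.002,-0.12],"claw": 20}])

```text
time: 3.85
eef_pos: [0.51, 0.0131, 0.1226]
tcp_rot: [0.941, 0.338, 0.0, -0.0]
contact_force: [0.3, -0.2, 0.6]
opening: 0.194
```

```bash
python3 look.py w4; python3 -c "
from h import *
print(delta([.510,.013,.122],-45))"
```

```text
t3.85 pos [0.51   0.0131 0.1226] ydir -50.47 tilt [0.0002 0.0001] F [ 0.29 -0.24  0.61] M [0.03  0.02  0.008] open 0.194 q6 0.71
wing top z 0.1241 n 2582 rect [509.6  12.2] [44.5 17.2] 34.0 svd ang 31.4 flange z 0.1001 2139
(array([-0.0001,  0.0001,  0.0006]), array([ 0.0001, -0.0003, -0.0964]))
```

>>> carry_out(commands=[{"delta_pos": [0,0,0],"delta_rot": [0,0,-0.03],"claw": 20},{"delta_pos": [0,0,0],"delta_rot": [0,0,-0.06],"claw": 20},{"delta_pos": [0,0,0],"delta_rot": [0,0,-0.09],"claw": 20},{"delta_pos": [0,0,0],"delta_rot": [0,0,-0.12],"claw": 20},{"delta_pos": [0,0,0],"delta_rot": [0,0,-0.12],"claw": 20},{"delta_pos": [0,0,0],"delta_rot": [0,0,-0.12],"claw": 20}])

```text
time: 4.4
eef_pos: [0.51, 0.0131, 0.1226]
tcp_rot: [0.92, 0.393, 0.0, 0.0]
contact_force: [0.4, 0.4, 1.0]
opening: 0.199
```

```bash
python3 look.py w5
```

```text
t4.40 pos [0.51   0.0131 0.1226] ydir -43.73 tilt [0.0003 0.0001] F [0.39 0.37 1.01] M [ 0.024  0.057 -0.013] open 0.199 q6 0.59
wing top z 0.1241 n 2585 rect [510.   11.8] [44.4 17.4] 36.6 svd ang 38.1 flange z 0.1001 2147
```

>>> carry_out(commands=[{"delta_pos": [0,0,0],"delta_rot": [0,0,-0.03],"claw": 20},{"delta_pos": [0,0,0],"delta_rot": [0,0,-0.06],"claw": 20},{"delta_pos": [0,0,0],"delta_rot": [0,0,-0.09],"claw": 20},{"delta_pos": [0,0,0],"delta_rot": [0,0,-0.12],"claw": 20},{"delta_pos": [0,0,0],"delta_rot": [0,0,-0.12],"claw": 20}])

```text
time: 4.87
eef_pos: [0.51, 0.0132, 0.1226]
tcp_rot: [0.894, 0.447, 0.0, -0.0]
contact_force: [-0.5, -0.2, 0.3]
opening: 0.201
```

```bash
python3 look.py w6
```

```text
t4.87 pos [0.51   0.0132 0.1226] ydir -36.87 tilt [0.0003 0.0002] F [-0.5  -0.15  0.29] M [0.048 0.064 0.002] open 0.201 q6 0.47
wing top z 0.1241 n 2584 rect [509.9  12.6] [44.3 17.3] 49.4 svd ang 45.0 flange z 0.1002 2086
```

>>> carry_out(commands=[{"delta_pos": [0,0,0],"delta_rot": [0,0,-0.03],"claw": 20},{"delta_pos": [0,0,0],"delta_rot": [0,0,-0.06],"claw": 20},{"delta_pos": [0,0,0],"delta_rot": [0,0,-0.09],"claw": 20},{"delta_pos": [0,0,0],"delta_rot": [0,0,-0.12],"claw": 20},{"delta_pos": [0,0,0],"delta_rot": [0,0,-0.12],"claw": 20}])

```text
time: 5.33
eef_pos: [0.5101, 0.0131, 0.1227]
tcp_rot: [0.866, 0.499, 0.0, 0.0]
contact_force: [0.5, 0.4, 0.1]
opening: 0.197
```

```bash
python3 look.py w7
```

```text
t5.33 pos [0.5101 0.0131 0.1227] ydir -30.08 tilt [ 0.0005 -0.0001] F [0.47 0.36 0.08] M [ 0.004  0.016 -0.006] open 0.197 q6 0.35
wing top z 0.1181 n 2401 rect [511.4  13.2] [44.5 23.2] 48.3 svd ang 57.0 flange z 0.0941 2386
```

The wing top fell from 0.1241 to 0.1181 (6 mm), so it has clicked down. A quick look to confirm.

View pics/w7.png

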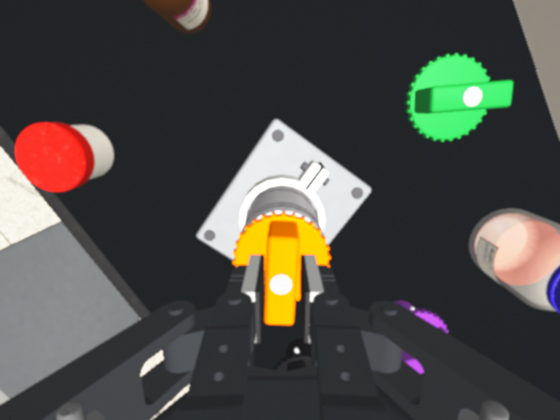

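```bash
python3 -c "
from h import *
print(delta([.510,.0130,.118],-38))"
```

```text
(array([-0.0001, -0.0001,  0.0047]), array([ 0.0005, -0.0003,  0.1373]))
```

>>> carry_out(commands=[{"delta_pos": [0,0,0.002],"delta_rot": [0,0,0],"claw": 20},{"delta_pos": [0,0,0.004],"delta_rot": [0,0,0.04],"claw": 20},{"delta_pos": [0,0,0.004],"delta_rot": [0,0,0.08],"claw": 20},{"delta_pos": [0,0,0.004],"delta_rot": [0,0,0.12],"claw": 20},{"delta_pos": [0,0,0.004],"delta_rot": [0,0,0.16],"claw": 20},{"delta_pos": [0,0,0.004],"delta_rot": [0,0,0.2],"claw": 20},{"delta_pos": [0,0,0.004],"delta_rot": [0,0,0.24],"claw": 20},{"delta_pos": [0,0,0.004],"delta_rot": [0,0,0.24],"claw": 20}])

```text
time: 6.05
eef_pos: [0.51, 0.0131, 0.1184]
tcp_rot: [0.92, 0.391, 0.0, 0.0]
contact_force: [-0.6, 0.2, 0.3]
opening: 0.2
```

```bash
python3 look.py w8
```

```text
t6.05 pos [0.51   0.0131 0.1184] ydir -43.97 tilt [ 0.0002 -0.    ] F [-0.57  0.24  0.27] M [ 0.019  0.019 -0.018] open 0.200 q6 0.59
wing top z 0.1179 n 2550 rect [510.   15.1] [44.2 16.6] 54.6 svd ang 53.6 flange z 0.094 2428
```

>>> carry_out(commands=[{"delta_pos": [0,0,0],"delta_rot": [0,0,0.04],"claw": 20},{"delta_pos": [0,0,0],"delta_rot": [0,0,0.08],"claw": 20},{"delta_pos": [0,0,0],"delta_rot": [0,0,0.12],"claw": 20},{"delta_pos": [0,0,0],"delta_rot": [0,0,0.16],"claw": 20},{"delta_pos": [0,0,0],"delta_rot": [0,0,0.2],"claw": 20},{"delta_pos": [0,0,0],"delta_rot": [0,0,0.24],"claw": 20},{"delta_pos": [0,0,0],"delta_rot": [0,0,0.28],"claw": 20},{"delta_pos": [0,0,0],"delta_rot": [0,0,0.28],"claw": 20}])

```text
time: 6.77
eef_pos: [0.51, 0.0131, 0.1184]
tcp_rot: [0.966, 0.259, 0.0, 0.0]
contact_force: [-0.2, 0.6, -0.4]
opening: 0.2
```

```bash
python3 look.py w9
```

```text
t6.77 pos [0.51   0.0131 0.1184] ydir -59.94 tilt [0.0001 0.    ] F [-0.21  0.56 -0.4 ] M [0.021 0.04  0.021] open 0.200 q6 0.87
wing top z 0.1171 n 2535 rect [510.7  15. ] [44.7 16.6] 38.5 svd ang 37.7 flange z 0.093 2472
```

>>> carry_out(commands=[{"delta_pos": [0,0,0],"delta_rot": [0,0,0.04],"claw": 20},{"delta_pos": [0,0,0],"delta_rot": [0,0,0.08],"claw": 20},{"delta_pos": [0,0,0],"delta_rot": [0,0,0.12],"claw": 20},{"delta_pos": [0,0,0],"delta_rot": [0,0,0.16],"claw": 20},{"delta_pos": [0,0,0.001],"delta_rot": [0,0,0.2],"claw": 20},{"delta_pos": [0,0,0.001],"delta_rot": [0,0,0.24],"claw": 20},{"delta_pos": [0,0,0.001],"delta_rot": [0,0,0.28],"claw": 20},{"delta_pos": [0,0,0.001],"delta_rot": [0,0,0.28],"claw": 20}])

```text
time: 7.48
eef_pos: [0.51, 0.0131, 0.1174]
tcp_rot: [0.992, 0.123, 0.0, 0.0]
contact_force: [0.4, 0.4, -0.5]
opening: 0.199
```

```bash
python3 look.py w10
```

```text
t7.48 pos [0.51   0.0131 0.1174] ydir -75.87 tilt [0.0001 0.    ] F [ 0.38  0.39 -0.45] M [ 0.005 -0.015 -0.016] open 0.199 q6 1.15
wing top z 0.1163 n 2531 rect [511.3  14.6] [44.3 16.5] 22.4 svd ang 21.7 flange z 0.0923 2427
```

>>> carry_out(commands=[{"delta_pos": [0,0,0],"delta_rot": [0,0,0.04],"claw": 20},{"delta_pos": [0,0,0],"delta_rot": [0,0,0.08],"claw": 20},{"delta_pos": [0,0,0],"delta_rot": [0,0,0.12],"claw": 20},{"delta_pos": [0,0,0],"delta_rot": [0,0,0.16],"claw": 20},{"delta_pos": [0,0,0.001],"delta_rot": [0,0,0.2],"claw": 20},{"delta_pos": [0,0,0.001],"delta_rot": [0,0,0.24],"claw": 20},{"delta_pos": [0,0,0.001],"delta_rot": [0,0,0.24],"claw": 20}])

```text
time: 8.12
eef_pos: [0.51, 0.0131, 0.1164]
tcp_rot: [1.0, 0.004, 0.0, -0.0]
contact_force: [-1.1, -0.5, 0.2]
opening: 0.197
```

```bash
python3 look.py w11
```

```text
t8.12 pos [0.51   0.0131 0.1164] ydir -89.50 tilt [0.0002 0.    ] F [-1.13 -0.53  0.19] M [ 0.082 -0.015 -0.059] open 0.197 q6 1.39
wing top z 0.1156 n 2537 rect [511.8  14.2] [44.4 16.6] 8.9 svd ang 8.1 flange z 0.0915 2338
```

>>> carry_out(commands=[{"delta_pos": [0,0,0],"delta_rot": [0,0,0.04],"claw": 20},{"delta_pos": [0,0,0],"delta_rot": [0,0,0.08],"claw": 20},{"delta_pos": [0,0,0],"delta_rot": [0,0,0.12],"claw": 20},{"delta_pos": [0,0,0],"delta_rot": [0,0,0.16],"claw": 20},{"delta_pos": [0,0,0.001],"delta_rot": [0,0,0.2],"claw": 20},{"delta_pos": [0,0,0.001],"delta_rot": [0,0,0.2],"claw": 20}])

```text
time: 8.67
eef_pos: [0.51, 0.0131, 0.1154]
tcp_rot: [0.996, -0.094, 0.0, -0.0]
contact_force: [0.5, 0.4, -0.6]
opening: 0.208
```

```bash
python3 look.py w12
```

```text
t8.67 pos [0.51   0.0131 0.1154] ydir -100.83 tilt [0.0003 0.0001] F [ 0.46  0.43 -0.6 ] M [ 0.034 -0.012 -0.037] open 0.208 q6 1.59
wing top z 0.115 n 2556 rect [511.8  13.8] [16.6 44.1] 87.3 svd ang 176.6 flange z 0.0909 2401
```

>>> carry_out(commands=[{"delta_pos": [0,0,0],"delta_rot": [0,0,0.03],"claw": 20},{"delta_pos": [0,0,0],"delta_rot": [0,0,0.06],"claw": 20},{"delta_pos": [0,0,0],"delta_rot": [0,0,0.08],"claw": 20},{"delta_pos": [0,0,0],"delta_rot": [0,0,0.08],"claw": 20},{"delta_pos": [0,0,0],"delta_rot": [0,0,0.08],"claw": 20}])

```text
time: 9.13
eef_pos: [0.51, 0.0131, 0.1154]
tcp_rot: [0.991, -0.133, 0.0, -0.0]
contact_force: [0.2, -0.2, 0.1]
opening: 0.197
```

```bash
python3 look.py w13
```

```text
t9.13 pos [0.51   0.0131 0.1154] ydir -105.26 tilt [ 0.0002 -0.    ] F [ 0.16 -0.15  0.12] M [0.036 0.024 0.038] open 0.197 q6 1.66
wing top z 0.1148 n 2541 rect [511.5  13.6] [16.6 44.6] 83.0 svd ang 172.4 flange z 0.0907 2413
```

>>> carry_out(commands=[{"delta_pos": [0,0,0],"delta_rot": [0,0,0.03],"claw": 20},{"delta_pos": [0,0,0],"delta_rot": [0,0,0.06],"claw": 20},{"delta_pos": [0,0,0],"delta_rot": [0,0,0.06],"claw": 20},{"delta_pos": [0,0,0],"delta_rot": [0,0,0.06],"claw": 20}])

```text
time: 9.52
eef_pos: [0.51, 0.0131, 0.1154]
tcp_rot: [0.987, -0.162, 0.0, 0.0]
contact_force: [-0.4, -0.1, -0.2]
opening: 0.202
```

```bash
python3 look.py w14
```

```text
t9.52 pos [0.51   0.0131 0.1154] ydir -108.64 tilt [ 0.0002 -0.0001] F [-0.42 -0.15 -0.17] M [ 0.064  0.023 -0.029] open 0.202 q6 1.72
wing top z 0.1146 n 2544 rect [511.5  13.5] [16.6 44.4] 79.7 svd ang 169.1 flange z 0.0905 2425
```

>>> carry_out(commands=[{"delta_pos": [0,0,0],"delta_rot": [0,0,0.025],"claw": 20},{"delta_pos": [0,0,0],"delta_rot": [0,0,0.05],"claw": 20},{"delta_pos": [0,0,0],"delta_rot": [0,0,0.05],"claw": 20},{"delta_pos": [0,0,0],"delta_rot": [0,0,0.05],"claw": 20}])

```text
time: 9.9
eef_pos: [0.5099, 0.0131, 0.1153]
tcp_rot: [0.982, -0.187, -0.0, 0.0]
contact_force: [0.3, -0.3, -0.0]
opening: 0.198
```

```bash
python3 look.py w15
```

```text
t9.90 pos [0.5099 0.0131 0.1153] ydir -111.51 tilt [-0. -0.] F [ 0.27 -0.3  -0.01] M [0.031 0.096 0.005] open 0.198 q6 1.77
wing top z 0.1145 n 2533 rect [511.6  13.4] [16.7 44.1] 77.3 svd ang 166.8 flange z 0.0903 2427
```

>>> carry_out(commands=[{"delta_pos": [0,0,0],"delta_rot": [0,0,0.02],"claw": 20},{"delta_pos": [0,0,0],"delta_rot": [0,0,0.02],"claw": 20},{"delta_pos": [0,0,0],"delta_rot": [0,0,0.02],"claw": 20}])

```text
time: 10.2
eef_pos: [0.5099, 0.0131, 0.1153]
tcp_rot: [0.981, -0.196, -0.0, 0.0]
contact_force: [-0.6, -0.3, -0.2]
opening: 0.201
```

```bash
python3 look.py w16;python3 -c "
from h import *
for i in range(3): ctrl.read_camera('top'); st()"
```

```text
t10.20 pos [0.5099 0.0131 0.1153] ydir -112.65 tilt [-0.0002  0.    ] F [-0.62 -0.31 -0.2 ] M [0.126 0.107 0.1  ] open 0.201 q6 1.79
wing top z 0.1145 n 2536 rect [511.3  13.5] [16.7 44.7] 76.6 svd ang 165.8 flange z 0.0903 2431
t10.30 pos [0.5099 0.0131 0.1154] ydir -112.64 tilt [-0.0001  0.    ] F [-0.64  0.77 -0.05] M [0.084 0.084 0.097] open 0.198 q6 1.79
t10.35 pos [0.5099 0.0131 0.1153] ydir -112.64 tilt [-0.0001 -0.    ] F [ 0.07 -0.04  0.65] M [0.096 0.168 0.059] open 0.201 q6 1.79
t10.40 pos [0.5099 0.0131 0.1153] ydir -112.64 tilt [-0.0001 -0.    ] F [-0.37  0.67  0.27] M [0.127 0.112 0.068] open 0.202 q6 1.79
```

>>> carry_out(commands=[{"delta_pos": [0,0,0],"delta_rot": [0,0,0.012],"claw": 20},{"delta_pos": [0,0,0],"delta_rot": [0,0,0.012],"claw": 20}])

```text
time: 10.57
eef_pos: [0.5099, 0.0132, 0.1153]
tcp_rot: [0.979, -0.202, -0.0, 0.0]
contact_force: [-0.2, 1.2, -0.4]
opening: 0.204
```

```bash
python3 look.py w17;python3 -c "
from h import *
for i in range(3): ctrl.read_camera('top'); st()"
```

```text
t10.57 pos [0.5099 0.0132 0.1153] ydir -113.36 tilt [-0.0002  0.    ] F [-0.24  1.22 -0.43] M [0.06  0.094 0.074] open 0.204 q6 1.81
wing top z 0.1145 n 2531 rect [511.7  13.5] [16.7 43.9] 76.0 svd ang 165.4 flange z 0.0903 2428
t10.67 pos [0.5099 0.0132 0.1153] ydir -113.33 tilt [-0.0002  0.0001] F [-1.73 -0.03  0.45] M [0.174 0.152 0.092] open 0.203 q6 1.80
t10.72 pos [0.5099 0.0131 0.1153] ydir -113.33 tilt [-0.0002  0.    ] F [-0.86  0.43 -0.52] M [0.111 0.139 0.122] open 0.199 q6 1.80
t10.77 pos [0.5099 0.0131 0.1154] ydir -113.33 tilt [-0.0002  0.    ] F [-0.83  0.01 -0.27] M [0.06  0.124 0.062] open 0.197 q6 1.80
```

View pics/w17.png

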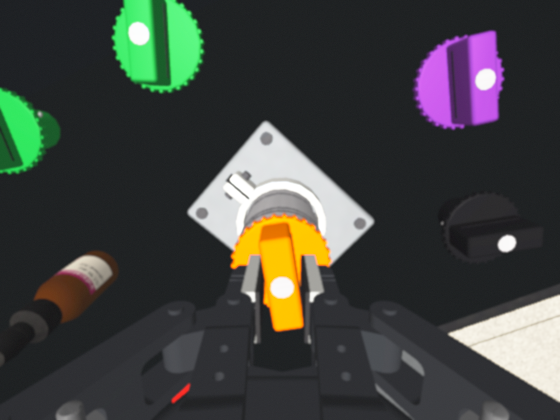

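```bash
python3 -c "
from h import *
s=ctrl.get_state()
K,Rw,o=cam('wrist',s)
for i in range(12,18):
    f=np.load(f'pics/w{i}.npz');p,d=f['p'],f['d']
    h=cv2.cvtColor(p,cv2.COLOR_RGB2HSV)
    m=(h[...,0]>4)&(h[...,0]<26)&(h[...,1]>130)&(h[...,2]>90); b=np.zeros_like(m); b[200:380,180:380]=1; m&=b
    P=cloud('wrist',d,m,s); T=P[P[:,2]>.112]; T=T[np.abs(T[:,2]-np.median(T[:,2]))<.002]
    F=P[np.abs(P[:,2]-.0905)<.003]
    Rm=R.from_quat(s['tcp_rot']).as_matrix(); L=(T-s['eef_pos'])@Rm  # tool coords
    v=np.linalg.svd(L[:,:2]-L[:,:2].mean(0),full_matrices=False)[2][0]
    print(i,'z %.5f flange %.5f'%(T[:,2].mean(),F[:,2].mean()),'wing vs tool x deg %.2f'%((np.degrees(np.arctan2(v[1],v[0]))+90)%180-90))
"
```

```text
12 z 0.11497 flange 0.09082 wing vs tool x deg -7.27
13 z 0.11473 flange 0.09060 wing vs tool x deg -7.53
14 z 0.11454 flange 0.09041 wing vs tool x deg -7.58
15 z 0.11447 flange 0.09034 wing vs tool x deg -8.19
16 z 0.11449 flange 0.09031 wing vs tool x deg -8.32
17 z 0.11451 flange 0.09030 wing vs tool x deg -8.56
```

```bash
python3 -c "
from h import *
s=ctrl.get_state()
ims=[]
for i in range(12,18):
    f=np.load(f'pics/w{i}.npz');p,d=f['p'],f['d']
    h=cv2.cvtColor(p,cv2.COLOR_RGB2HSV)
    P=cloud('wrist',d,np.ones_like(d,bool),s) if (d>0).all() else None
    o=(h[...,0]>4)&(h[...,0]<26)&(h[...,1]>100)&(h[...,2]>90)
    K,Rw,oo=cam('wrist',s); g=np.indices(d.shape); ray=np.stack([g[1],g[0],np.ones_like(d)],-1)@np.linalg.inv(K).T*d[...,None]; W=ray@Rw.T+oo
    t=o&(W[...,2]>.112)&(W[...,2]<.118)
    ce=[]
    X=[]
    for r in list(range(232,255)):
        c=np.nonzero(t[r,230:340])[0]
        if len(c)>5: X.append((r,230+c.min(),230+c.max(), W[r,230+c.min()],W[r,230+c.max()]))
    L=np.array([x[3] for x in X]);Rr=np.array([x[4] for x in X])
    fit=lambda A:np.degrees(np.arctan2(*np.polyfit(((A-s['eef_pos'])@R.from_quat(s['tcp_rot']).as_matrix())[:,0],((A-s['eef_pos'])@R.from_quat(s['tcp_rot']).as_matrix())[:,1],1)[:1],1))[0]
    # dot centroid
    w=(h[...,1]<60)&(h[...,2]>190); w[:265]=0;w[310:]=0;w[:,:262]=0;w[:,302:]=0
    yy,xx=np.nonzero(w)
    print(i,len(X),'L %.2f R %.2f'%(fit(L),fit(Rr)),'dot %.2f %.2f'%(xx.mean(),yy.mean()),X[5][1:3])
    ims.append(cv2.resize(p[170:270,190:370],None,fx=2.2,fy=2.2,interpolation=cv2.INTER_CUBIC)[:,:,::-1])
cv2.imwrite('pics/cmp.png',np.vstack([np.hstack(ims[0:2]),np.hstack(ims[4:6])]))
"
```

```text
Traceback (most recent call last):
IndexError: invalid index to scalar variable.
```

```bash
cat > edge.py <<'E'
from h import *
s=ctrl.get_state(); K,Rw,oo=cam('wrist',s); Rt=R.from_quat(s['tcp_rot']).as_matrix()
import sys
ims=[]
for i in sys.argv[1].split(','):
    f=np.load(f'pics/w{i}.npz');p,d=f['p'],f['d']
    h=cv2.cvtColor(p,cv2.COLOR_RGB2HSV)
    o=(h[...,0]>4)&(h[...,0]<26)&(h[...,1]>100)&(h[...,2]>90)
    g=np.indices(d.shape); W=(np.stack([g[1],g[0],np.ones_like(d)],-1)@np.linalg.inv(K).T*d[...,None])@Rw.T+oo
    t=o&(W[...,2]>.112)&(W[...,2]<.118)
    L=[];Q=[]
    for r in range(232,255):
        c=np.nonzero(t[r,230:340])[0]
        if len(c)>5: L.append((W[r,230+c.min()]-s['eef_pos'])@Rt); Q.append((W[r,230+c.max()]-s['eef_pos'])@Rt)
    L=np.array(L);Q=np.array(Q); fit=lambda A:np.degrees(np.arctan(np.polyfit(A[:,0],A[:,1],1)[0]))
    w=(h[...,1]<60)&(h[...,2]>190); w[:265]=0;w[310:]=0;w[:,:262]=0;w[:,302:]=0
    yy,xx=np.nonzero(w)
    print(i,len(L),'L %.2f R %.2f'%(fit(L),fit(Q)),'mid y at end %.2f mm'%(500*(L[:,1]+Q[:,1]).mean()),'dot %.2f %.2f'%(xx.mean(),yy.mean()))
    ims.append(cv2.resize(p[170:270,190:370],None,fx=2.2,fy=2.2,interpolation=cv2.INTER_CUBIC)[:,:,::-1])
cv2.imwrite('pics/cmp.png',np.vstack([np.hstack([ims[0],ims[1]]),np.hstack([ims[-2],ims[-1]])]))
E
python3 edge.py 12,13,14,15,16,17
```

```text
12 18 L 24.58 R -9.76 mid y at end -1.75 mm dot 281.54 287.40
13 18 L 27.26 R -9.67 mid y at end -1.78 mm dot 281.46 287.20
14 17 L 13.48 R -8.46 mid y at end -1.90 mm dot 281.61 287.14
15 18 L 28.24 R -12.34 mid y at end -1.89 mm dot 281.64 287.13
16 18 L 28.28 R -10.82 mid y at end -1.90 mm dot 281.58 287.14
17 18 L 31.38 R -11.30 mid y at end -2.00 mm dot 281.59 287.19
```

View pics/cmp.png

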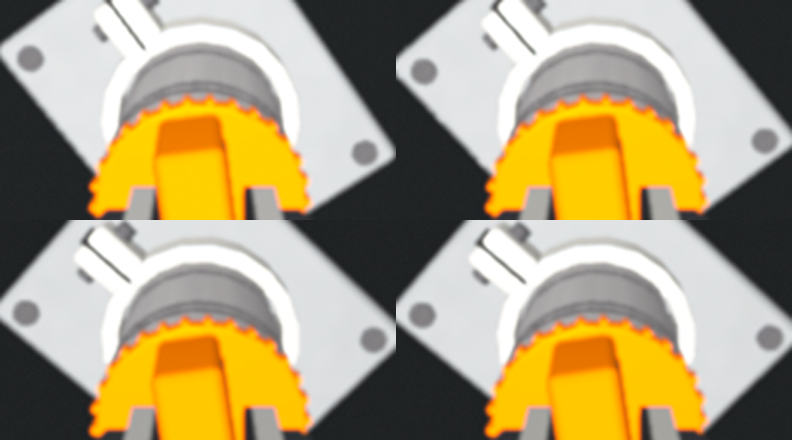

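>>> carry_out(commands=[{"delta_pos": [0,0,0],"delta_rot": [0,0,0.015],"claw": 20},{"delta_pos": [0,0,0],"delta_rot": [0,0,0.015],"claw": 20}])

```text
time: 10.93
eef_pos: [0.5098, 0.0132, 0.1153]
tcp_rot: [0.978, -0.21, -0.0, -0.0]
contact_force: [-1.1, 0.8, -0.5]
opening: 0.201
```

```bash
python3 look.py w18;python3 -c "
from h import *
M=[]
for i in range(12): ctrl.read_camera('top'); M.append(np.r_[ctrl.get_state()['wrist_torque'],ctrl.get_state()['contact_force']])
print(np.mean(M,0).round(3),np.std(M,0).round(3))
s=ctrl.get_state();K,Rw,o=cam('wrist',s)
for i,zz in [(4,.1226),(5,.1226),(6,.1226),(14,.1154),(15,.1153),(16,.1153),(17,.11535),(18,.11535)]:
    s['eef_pos'][2]=zz
    f=np.load(f'pics/w{i}.npz');p,d=f['p'],f['d']
    h=cv2.cvtColor(p,cv2.COLOR_RGB2HSV)
    m=(h[...,0]>4)&(h[...,0]<26)&(h[...,1]>130)&(h[...,2]>90); b=np.zeros_like(m); b[200:380,180:380]=1; m&=b
    P=cloud('wrist',d,m,s); z=P[:,2]; t0=np.percentile(z,90)
    T=z[np.abs(z-t0)<.002]; F=z[np.abs(z-(t0-.0242))<.002]; print(i,T.mean().round(5),F.mean().round(5))
"
```

```text
t10.93 pos [0.5098 0.0132 0.1153] ydir -114.23 tilt [-0.0003  0.0001] F [-1.11  0.82 -0.52] M [0.11  0.112 0.124] open 0.201 q6 1.82
wing top z 0.1145 n 2533 rect [511.7  13.5] [16.8 44. ] 75.4 svd ang 164.8 flange z 0.0903 2421
[ 0.141  0.124  0.122 -0.829  0.687  0.122] [0.03  0.026 0.025 0.528 0.522 0.516]
4 0.12402 0.10006
5 0.12401 0.10004
6 0.12405 0.10009
14 0.11465 0.09053
15 0.1145 0.09036
16 0.11451 0.09035
17 0.11457 0.09039
18 0.11457 0.09039
```

Torque climbs with each small step (about 0.00, 0.08, 0.09, then 0.12 N m) and the cap has stopped sinking, so it's at the hard stop. I'll ease off within the slack, open and rise.

>>> carry_out(commands=[{"delta_pos": [0,0,0],"delta_rot": [0,0,-0.04],"claw": 20},{"delta_pos": [0,0,0],"delta_rot": [0,0,-0.08],"claw": 22},{"delta_pos": [0,0,0],"delta_rot": [0,0,-0.12],"claw": 30},{"delta_pos": [0,0,0],"delta_rot": [0,0,-0.12],"claw": 40},{"delta_pos": [0,0,0],"delta_rot": [0,0,-0.12],"claw": 40},{"delta_pos": [0,0,-0.02],"delta_rot": [0,0,-0.12],"claw": 40},{"delta_pos": [0,0,-0.05],"delta_rot": [0,0,-0.12],"claw": 40},{"delta_pos": [0,0,-0.09],"delta_rot": [0,0,-0.12],"claw": 40}])

```text
time: 12.25
eef_pos: [0.5078, 0.0134, 0.2031]
tcp_rot: [0.988, -0.151, -0.004, -0.0]
contact_force: [1.6, 0.2, -0.7]
opening: 0.404
```

>>> carry_out(commands=[{"delta_pos": [0,0,-0.02],"delta_rot": [0,0,0],"claw": 40},{"delta_pos": [0,0,-0.02],"delta_rot": [0,0,0],"claw": 40},{"delta_pos": [0,0,-0.02],"delta_rot": [0,0,0],"claw": 40}])

```text
time: 12.5
eef_pos: [0.5088, 0.0132, 0.2247]
tcp_rot: [0.988, -0.152, -0.002, 0.0]
contact_force: [-0.7, -0.1, -0.4]
opening: 0.397
```

```bash
python3 -c "
from cap import *
s=st()
f=save('wrist','w20');P=cap(f,s,x0=200,x1=360,y0=100,y1=320,top=.111,flo=(.085,.097))
z=P[:,2];t0=np.percentile(z,90);print(z[abs(z-t0)<.002].mean(),z[abs(z-t0+.0242)<.002].mean())
T=P[abs(z-t0)<.002][:,:2];v=np.linalg.svd(T-T.mean(0),full_matrices=False)[2][0];print(np.degrees(np.arctan2(v[1],v[0]))%180)
g=save('side','s20')
cv2.imwrite('pics/s20z.png',cv2.resize(g[0][150:260,200:340],None,fx=5,fy=5,interpolation=cv2.INTER_CUBIC)[:,:,::-1])
f0=np.load('pics/side0.npz')['p'][150:300,190:380].astype(int); df=np.abs(g[0][150:300,190:380].astype(int)-f0).max(2)>40
n,l,stt,c=cv2.connectedComponentsWithStats(df.astype(np.uint8)); print([(list(stt[i]),(c[i]+[190,150]).round()) for i in range(1,n) if stt[i][4]>8])
"
```

```text
t12.50 pos [0.5088 0.0132 0.2247] ydir -107.45 tilt [-0.0034  0.0005] F [-0.71 -0.07 -0.37] M [-0.009 -0.008 -0.034] open 0.397 q6 1.70
2732 top z med/95 0.1144 [0.1147 0.1151]
((510.435302734375, 13.412365913391113), (14.020705223083496, 43.54895782470703), 77.23359680175781)
fl 0.0905657076746072 ((510.3248291015625, 13.833309173583984), 25.51934814453125)
0.1144143665292386 0.0905427802653774
166.75973629027874
[([np.int32(68), np.int32(16), np.int32(3), np.int32(12), np.int32(19)], array([259., 171.])), ([np.int32(72), np.int32(16), np.int32(8), np.int32(13), np.int32(33)], array([268., 173.])), ([np.int32(65), np.int32(47), np.int32(25), np.int32(27), np.int32(362)], array([268., 211.]))]
```

View pics/w20.png

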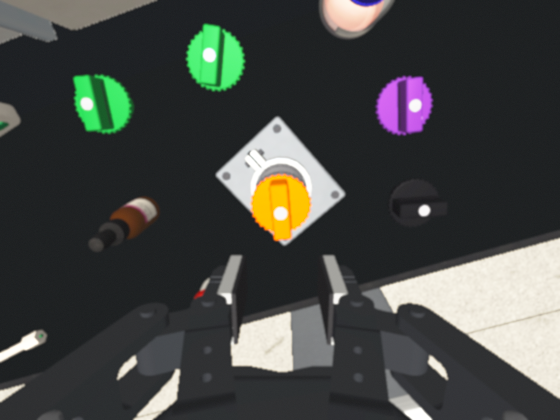

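View pics/s20z.png

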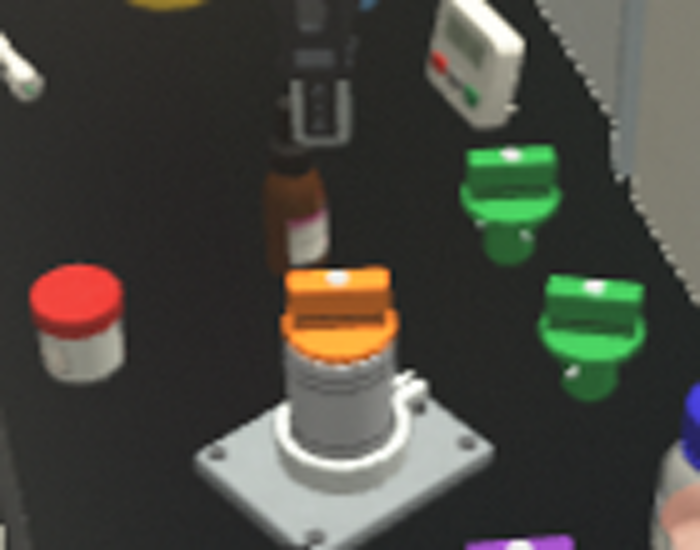

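The final views show the cap seated with its wing at about −13°. At the same viewing height, its top and flange are both 9.8 mm lower than at the start (10 mm nominal). In the side view, only the cap and the gripper have changed.

```bash
python3 -c "
from h import *
print(ctrl.sign_off()); st()"
```

```text
the job is handed in; nothing more can be done
None
the job is handed in; nothing more can be done
```

The orange cap is screwed fully home and released, and I handed the job in at about 12.6 s of the 51 s allowed. I turned it with the fingers held loosely round the wing, so it could sink freely.

- **Click:** I turned it anticlockwise in small steps; it clicked after about 0.5 rad, dropping 6.0 mm.
- **Home:** I then turned it about 1.2 rad clockwise until it stopped sinking. Torque rose to about 0.12 N m, roughly half the 0.25 N m at which the cell slips. I then eased off, opened the fingers and rose clear.
- **Depth:** Wing top and flange both measured 9.8 mm lower than at the start, against 10 mm nominal. Readings with the gripper still round the cap gave 9.5–9.7 mm, so depth agrees only to a few tenths of a millimetre.
- **Neighbours:** The side view, which shows the dropper and jar and most of the bottle, changed only at the cap and the gripper.
- **Cell twist:** I couldn't see this directly because the cell has no mark on it. While pressed against the stop the wing seemed to creep about 2° without sinking. After release it read −13° again, as at first contact, so I take that as springiness in the grip rather than the cell slipping.

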